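Press and hold a glued wheel hub

TASK

The hub of the small wooden wheel has just been glued in: set the wheel, hub up, in the round nest of the press's tray and let go of it, then push the tray by its post fully home under the ram. Then push the ram's knob down 30 mm from its rest height (not to the bottom of its stroke), so that the pad squeezes the hub, keep it there steadily for at least three seconds, and finish while still holding it down; leave the other things on the bench where they are.

Things in the scene. Friction and masses are not known exactly. Their poses are not given: they have to be found in the camera images.
- wheel_mid (a point): centre of the wooden wheel to be pressed: a pale disc 56 mm across and 14 mm thick with a dark round hub, 24 mm across and 22 mm tall, standing on its middle; 36 mm tall in all, about 60 g, hub up at the start. This point is on its axis, 18 mm above its underside; z up along the hub.
- press: fixed wooden glue press, 290 mm deep, 134 mm wide. Origin on the bench directly under the ram's axis; x points along the tray's inward travel, from the front to the back of the press, y to its left. A base board 12 mm thick runs from 225 mm in front of the origin to 65 mm behind it, 120 mm wide. A bridge stands over the origin: 50 mm deep in x, two legs with 90 mm between them, underside 100 mm and top 125 mm above the bench. The ram goes down through the bridge.
- tray (a joint): travel of the tray along the press's x, m: 0 = pulled out to the front, 0.105 = fully home against its stop, the nest then exactly under the ram. It starts at 0 to 0.015, resists with about 2 N of friction and stays where it is left; it moves no other way.
- nest (a point): centre of the round nest's floor in the tray, 15 mm above the bench; axes as the press. The nest is a round recess 60 mm across and 8 mm deep with a bevelled rim, in the pale tray, 76 mm wide, whose top is 23 mm above the bench.
- post_top (a point): top centre of the tray's post, an upright pale wooden block 20 mm along x, 24 mm along y, 45 mm tall above the tray, its top 68 mm above the bench; 90 mm in front of the nest centre. To pinch or push. Axes as the press.
- ram (a joint): how far the ram is pushed down, m: 0 at rest (knob top 205 mm above the bench), 0.045 at the bottom of its stroke. A spring pushes it back up: about 3 to 4 N at the start, growing by 0.15 N per mm. After 20 mm the pad meets the hub of a wheel lying in the nest under it, and the pad's own spring adds about 3 N and then 0.5 N per mm: about 16 N in all at 30 mm, on the knob. It springs up if released.
- knob_top (a point): centre of the flat top of the ram's dark wooden mushroom knob, 44 mm across and 16 mm thick, on a steel rod with a coil spring; moves with the ram, 205 mm above the bench at rest.
- pad: round rubber-faced pad 30 mm across under the bridge at the ram's lower end, on its own spring; origin at the centre of its lower face, 78 mm above the bench at rest.
- blank_mid (a point): bystander: plain pale disc without hub, 64 mm across, 14 mm thick; this point at its centre.
- skittle_mid (a point): bystander: dark turned skittle 44 mm across, 80 mm tall, standing; point half-way up.
- jar_mid (a point): bystander: closed white jar 60 mm across, 75 mm tall; point half-way up.
- hoop_mid (a point): bystander: flat dark wooden hoop, 68 mm outside, 48 mm inside, 14 mm thick; point at its centre.
- driver_grip (a point): bystander: screwdriver 190 mm long lying on the bench; point on its handle.
- mallet: bystander: wooden mallet lying on the bench, head 55 x 100 x 55 mm with a handle 190 mm long; origin under the head's centre.
Mind the look-alikes: they are no part of the job. Several things look just like the part that bears wheel_mid: the one meant starts farthest to the robot's right.

How it is judged:
By the outcome, as a careful person would: the job done as asked, in the order asked, and still so for the second after the job is handed in, while the arm keeps its last pose, push and grip.
It also fails if it takes over 72 s, if anything falls off the work surface, if the arm or the gripper's body presses on something with over 40 N, if the wrist force passes 120 N, or if a joint passes its speed limit or range.

ROBOT

A 6-joint arm with a two-finger parallel gripper is mounted at the origin on the work surface. World frame = base frame: x ahead of the robot, y to its left, z up, the work surface at z = 0. Lengths are in m, angles in rad, forces in N, time in s.
With the tool pointing down it reaches from about 0.225 to 0.875 m from the base axis. Payload 3.4 kg.
Tool frame: the origin (TCP) lies at the very end of the fingers, on their centre line; the grasp point (between the pads) lies manip.hold_point_z behind it (manip.hold_point_z is the distance from the TCP to the grasp point, in m); x points along the fingers, y is the direction in which the jaws open and shut, and the axes are right-handed (so a half turn about x gives the same grasp; the last joint's range is limited). The gripper opens to 85 mm and grips with 20 to 120 N. Pads are 22 mm wide; open, the fingers measure 114 mm over their backs; the gripper's body (76 mm by 85 mm) begins 54 mm behind the grasp point. The pads swing forward as they close: fully open they stand 13 mm farther back than shut.
Start: joints at [-1.347, 0.276, 1.505, -0, 1.361, -0.121], TCP at [0.194, -0.541, 0.231] pointing down, gripper open.
Joint ranges: [-2.89, 2.89], [-0.75, 2.08], [0.22, 2.7], [-1.18, 4.32], [0.11, 2.71], [-2.7, 2.7]. Speed limits (rad/s): [2.57, 2.57, 3.14, 3.14, 3.14, 3.14].

INTERFACE

Orientations are given as a unit quaternion [w, x, y, z].
In Python, from rig import manip gives the robot as it stands.
- The arm moves only by the tool step_arm, never from a script. Its argument "targets" is a list of rows, each a list of 2 entries, a list of its own where there are three numbers: the shift along the tool's x, y, z in mm, then the turn about the tool's x in degrees. A call has 1 to 20 rows; each row is the pose to reach, as a shift and turn from the pose commanded when the call began, along the tool's axes at that moment; what a row does not reach only later rows make up. A row lasts 1/10 s, in which the tool goes at most 50 mm and 8.59 degrees, less where a joint would pass 70% of its speed; a pose out of reach is approached as far as the arm can. A call with a gripper value outside its range is refused whole. "grip" is the closure, from 0 (fully open) to 1 (shut), set as the call begins (left out, the last holds). The fingers move at their own pace and stop on an object; "grip_force" is the grip in N (left out, the last holds). Time passes only in rows, so rows that repeat a pose let the fingers close. It gives the time, the measured TCP pose, the force and the opening at its end, in the units of the state.
- manip.get_state(): the state, without advancing time (a new reading comes with each control period).
- manip.get_image(name): name is "scene" or "top" or "wrist"; returns a dict with "image" (400x640x3 uint8, red, green, blue), "fx", "fy", "cx", "cy" (pixels), "pose" (4x4, takes a point from camera to world coordinates). Camera axes: x right, y down, z forward; pixel columns grow to the right and rows downward; lengths in m; the calibration is good to about 2 mm. The wrist camera is an equidistant fisheye: a pixel r from the principal point sees the ray r / f radians off the axis. A picture is of the moment at which its call begins. There is no depth.
- manip.sign_off(): hands the job in, once; it reports no verdict.
Trained networks look in a picture, given as the dict that the camera call returned (one of the last four; its "shot" number tells which), for a name from the list of things; names that differ only in an ending like _2 or _b are one class to them, and where a whole thing is asked for, a point or a joint stands for the part that bears it (a point fixed in the world has none). Each returns a list of dicts, best first, with "confidence" (0 to 1); they miss things now and then, are a little off and sometimes report something else, mostly with a low value. They report only what shows in the picture. A call takes as long as a camera call. They do not tell look-alikes from the thing itself.
- manip.search_frame(picture, thing): "xyz" ([x, y, z] in m, in world coordinates, good to about 4 mm: the middle of the surface that is visible of it).
- manip.regions_of(picture, thing): "region" (400x640 bool, what is visible of it).
The state is a dict: "clock": time; "qpos": joint angles; "qd": joint speeds; "effort": joint torques, N m; "position": TCP position; "ee_rot": TCP orientation; "contact_force": force on the tool from outside, world axes, zero at the start; "moment": the same for the moment, N m; "width": finger opening in m.
Only numpy, scipy, OpenCV 4.12 (cv2) and the standard library are available. Lean on these libraries where they do the work, as an engineer would, in place of code of your own. Each camera call takes 0.05 s, during which the arm holds its last target.

## Working session

There is one attempt and no reset: what is moved stays moved. The work goes in short steps, Python scripts to look and compute and a tool call to move; the robot and the scene stay as the last step left them, time stands still between calls to the robot, and variables do not carry over. Pictures are saved under pics/ and viewed, and the job is handed in when it is done.

Besides the shell and the picture viewer there is one more tool, called after "Call:" by a JSON object that holds its "name" and its "arguments", one argument or row to a line. step_arm: Moves the arm, as the interface text tells. Its arguments: {"type":"object","properties":{"targets":{"type":"array"},"grip":{"type":"number"},"grip_force":{"type":"number"}},"required":["targets"]}

```bash
ls; mkdir -p pics
cat > h.py <<'E'
import numpy as np, cv2
from rig import manip
def save(p,n): cv2.imwrite(f'pics/{n}.png',p['image'][:,:,::-1])
E
python3 - <<'E'
from h import *
print(manip.get_state(), manip.hold_point_z)
for n in ['scene','top','wrist']:
    p=manip.get_image(n); save(p,n+'0')
    print(n,p['fx'],p['cx'],p['cy'],np.round(p['pose'],3).tolist())
    if n!='wrist':
        for t in ['wheel_mid','press','nest','post_top','knob_top','pad','blank_mid','skittle_mid','jar_mid','hoop_mid','driver_grip','mallet']:
            try: print(t,[(np.round(d['xyz'],3).tolist(),round(d['confidence'],2)) for d in manip.search_frame(p,t)])
            except Exception as e: print(t,e)
E
```

```text
pics
{'clock': 0.0, 'qpos': array([-1.34699822e+00,  2.76625220e-01,  1.50612047e+00,  7.27520362e-06,
        1.36066452e+00, -1.20997750e-01]), 'qd': array([-0.0013505 , -0.00159817,  0.00075718, -0.00102709, -0.00080307,
        0.00089513]), 'effort': array([ 1.14975624e-03, -4.16772652e+01, -2.45803034e+01, -2.80065865e-05,
        1.10592420e-02,  2.80722850e-05]), 'position': array([ 0.19423803, -0.54066125,  0.2304275 ]), 'ee_rot': array([-0.12065833, -0.69659411, -0.12194209,  0.69665511]), 'contact_force': array([ 0.4967673 , -0.06186607, -0.22748985]), 'moment': array([-0.00175231,  0.02189792,  0.02711815]), 'width': 0.08554958746876284} 0.0187
scene 370.4664464920989 315.6920127460412 204.29074253144353 [[0.725, 0.381, -0.574, 1.19], [0.689, -0.389, 0.612, -0.715], [0.01, -0.839, -0.544, 0.75], [0.0, 0.0, 0.0, 1.0]]
wheel_mid [([0.748, -0.212, 0.013], 0.91), ([0.639, -0.183, 0.015], 0.83), ([0.61, -0.279, 0.011], 0.82), ([0.674, -0.084, 0.012], 0.78), ([0.504, 0.05, 0.022], 0.47)]
press [([0.629, 0.046, 0.024], 0.97)]
nest [([0.506, 0.046, 0.021], 0.84), ([0.53, -0.37, 0
[... 714 characters left out ...]
15], 0.52), ([0.672, -0.071, 0.012], 0.48)]
press [([0.555, 0.066, 0.019], 0.98)]
nest [([0.517, 0.064, 0.031], 0.63)]
post_top [([0.524, 0.062, 0.027], 0.95)]
knob_top [([0.635, 0.073, 0.204], 0.56), ([0.516, 0.064, 0.028], 0.36)]
pad []
blank_mid [([0.477, -0.191, 0.015], 0.8)]
skittle_mid [([0.52, -0.355, 0.039], 0.64), ([0.459, 0.439, 0.075], 0.16)]
jar_mid [([0.459, 0.44, 0.078], 0.58)]
hoop_mid [([0.587, 0.422, 0.012], 0.62)]
driver_grip [([0.35, -0.104, 0.024], 0.68)]
mallet [([0.538, -0.478, 0.053], 0.81)]
wrist 309.70691628693146 315.497813888648 200.05908082767002 [[0.338, -0.899, -0.279, 0.266], [-0.941, -0.323, -0.101, -0.515], [0.001, 0.297, -0.955, 0.375], [0.0, 0.0, 0.0, 1.0]]
```

View pics/scene0.png

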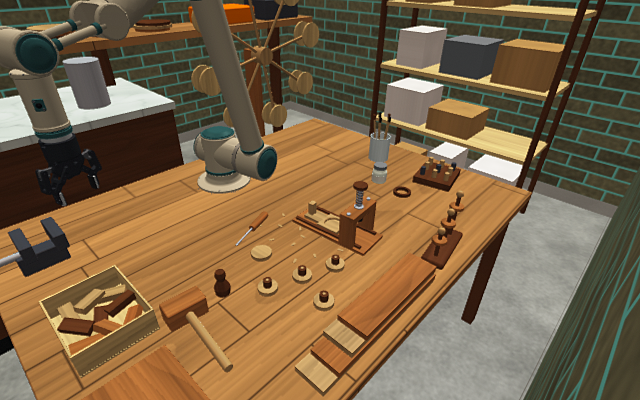

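View pics/top0.png

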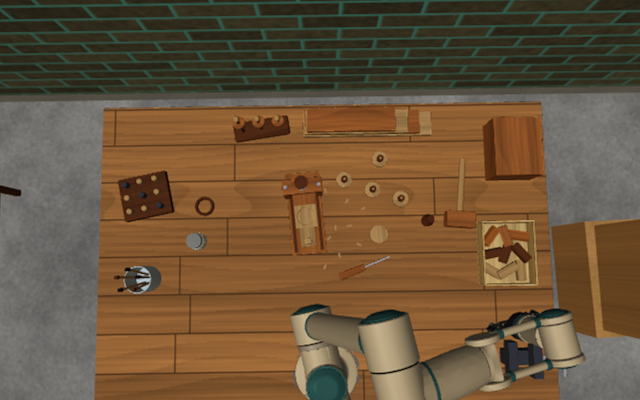

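View pics/wrist0.png

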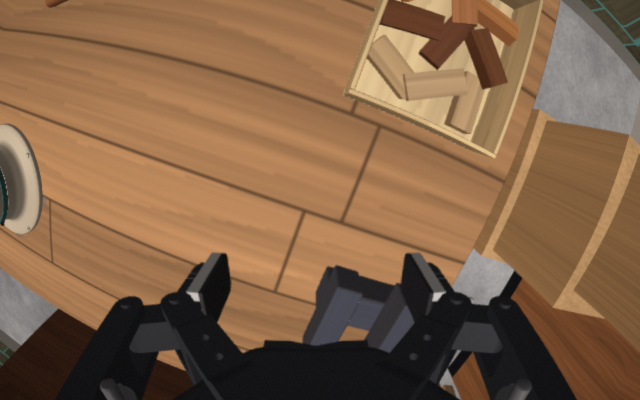

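```bash
cat >> h.py <<'E'
from scipy.spatial.transform import Rotation as Ro
def R_of(s): q=s['ee_rot']; return Ro.from_quat([q[1],q[2],q[3],q[0]]).as_matrix()
def ray(p,u,v):
    x=(u-p['cx'])/p['fx']; y=(v-p['cy'])/p['fy']
    if p.get('fish'):
        r=np.hypot(u-p['cx'],v-p['cy']); th=r/p['fx']; d=np.array([(u-p['cx'])/r*np.sin(th),(v-p['cy'])/r*np.sin(th),np.cos(th)]) if r>0 else np.array([0,0,1.])
    else: d=np.array([x,y,1.])
    return p['pose'][:3,3],p['pose'][:3,:3]@d
def px2w(p,u,v,z):
    o,d=ray(p,u,v); return o+d*(z-o[2])/d[2]
def w2px(p,P):
    c=p['pose'][:3,:3].T@(np.asarray(P,float)-p['pose'][:3,3])
    if p.get('fish'):
        rho=np.hypot(c[0],c[1]); th=np.arctan2(rho,c[2]); k=p['fx']*th/max(rho,1e-9)
        return np.array([p['cx']+k*c[0],p['cy']+k*c[1]])
    return np.array([p['cx']+p['fx']*c[0]/c[2],p['cy']+p['fy']*c[1]/c[2]])
def get(n):
    p=manip.get_image(n); p['fish']=(n=='wrist'); return p
def shift(tgt,yawdeg=None):
    s=manip.get_state(); R=R_of(s); d=R.T@(np.asarray(tgt)-s['position'])*1000
    print('shift mm',np.round(d,1),'pos',np.round(s['position'],4),'F',np.round(s['contact_force'],1),'w',round(s['width'],4),'t',s['clock'])
    print('x',R[:,0].round(3),'y',R[:,1].round(3),'z',R[:,2].round(3))
E
python3 - <<'E'
from h import *
shift([.58,-.27,.2])
p=get('top')
im=p['image'][150:270,260:440]
cv2.imwrite('pics/topz.png',cv2.resize(im[:,:,::-1],None,fx=4.4,fy=4.4,interpolation=cv2.INTER_CUBIC))
E
```

```text
shift mm [  31.3 -124.9 -454.6] pos [ 0.1943 -0.5412  0.2313] F [-0.8 -1.3  0.2] w 0.0856 t 1.35
x [ 0. -0. -1.] y [ 0.338 -0.941  0.   ] z [-0.941 -0.338 -0.   ]
```

View pics/topz.png

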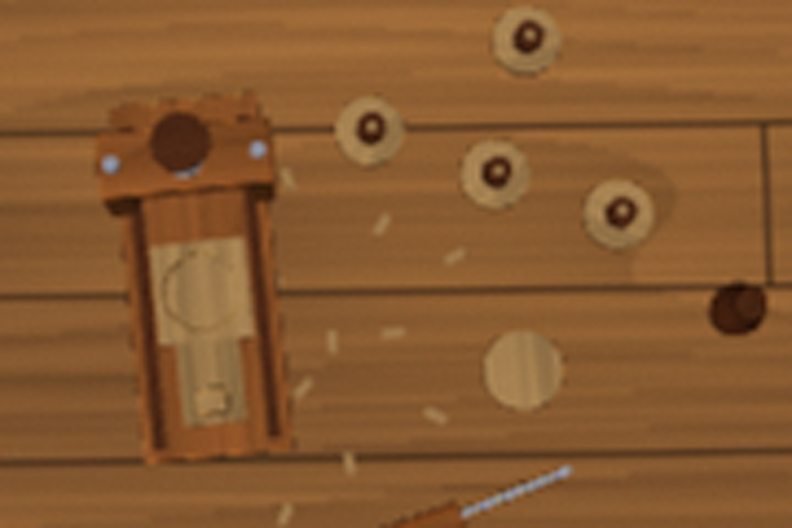

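Call:
{"name": "step_arm", "arguments": {
  "targets": [
    [[10, -40, -150], -25],
    [[20, -80, -300], -50],
    [[31, -125, -455], -75.6],
    [[31, -125, -455], -75.6],
    [[31, -125, -455], -75.6],
    [[31, -125, -455], -75.6],
    [[31, -125, -455], -75.6],
    [[31, -125, -455], -75.6],
    [[31, -125, -455], -75.6],
    [[31, -125, -455], -75.6],
    [[31, -125, -455], -75.6],
    [[31, -125, -455], -75.6],
    [[31, -125, -455], -75.6],
    [[31, -125, -455], -75.6]
  ],
  "grip": 0
}}

```text
clock: 2.8
position: [0.5793, -0.2709, 0.2006]
ee_rot: [0.522, 0.476, 0.522, -0.477]
contact_force: [-0.3, -0.3, 0.4]
width: 0.0856
```

```bash
cat > a.py <<'E'
from h import *
p=get('wrist'); save(p,'w1')
for t in ['wheel_mid']:
    for d in manip.search_frame(p,t): print(np.round(d['xyz'],4),d['confidence'])
    for d in manip.regions_of(p,t):
        m=d['region'].astype(np.uint8); ys,xs=np.nonzero(m); print('reg',xs.mean(),ys.mean(),xs.min(),xs.max(),ys.min(),ys.max(),d['confidence'])
shift([.605,-.273,.15]); print(manip.get_state()['qpos'])
E
python3 a.py
```

```text
[ 0.6325 -0.1738  0.0161] 0.87
[ 0.735  -0.2049  0.0176] 0.77
[ 0.6688 -0.0811  0.0178] 0.61
reg 372.98288159771755 93.36566809320018 348 399 68 119 0.77
reg 413.3100128369705 16.297817715019256 388 438 0 37 0.68
reg 460.1765046296296 132.8258101851852 438 483 109 157 0.66
reg 332.7085020242915 178.04706477732793 308 358 153 203 0.55
shift mm [50.6 25.1  4.7] pos [ 0.5796 -0.2706  0.2006] F [-0.1 -0.2 -0.5] w 0.0854 t 2.95
x [ 0. -0. -1.] y [0.996 0.092 0.   ] z [ 0.092 -0.996  0.   ]
[-5.45432269e-01  3.89770709e-01  1.40935773e+00 -1.99669856e-04
  1.34211229e+00 -6.37234769e-01]
```

View pics/w1.png

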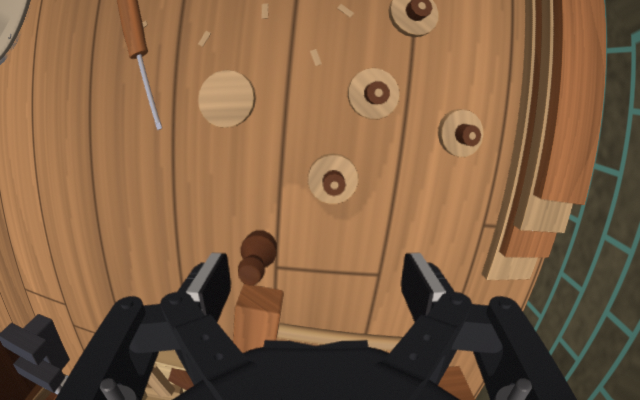

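Run:
```python
from h import *
p=get('wrist')
print(p['pose'][:3].round(3))
print('disc',px2w(p,332.7,178.5,.013),'hub top',px2w(p,334,185,.036))
shift([.603,-.272,.12])
```

```text
[[ 0.996  0.088  0.028  0.572]
 [ 0.092 -0.951 -0.296 -0.195]
 [ 0.     0.298 -0.955  0.344]]
disc [ 0.59869276 -0.27122152  0.013     ] hub top [ 0.59893823 -0.27262505  0.036     ]
shift mm [80.6 23.   3.6] pos [ 0.5798 -0.2705  0.2006] F [ 0.3 -0.6  0.3] w 0.0852 t 3.0
x [ 0. -0. -1.] y [0.996 0.092 0.   ] z [ 0.092 -0.996  0.   ]
```

Call:
{"name": "step_arm", "arguments": {
  "targets": [
    [[50, 19, 3], 0],
    [[100, 19, 3], 0],
    [[125, 19, 3], 0],
    [[125, 19, 3], 0],
    [[125, 19, 3], 0]
  ]
}}

```text
clock: 3.5
position: [0.5998, -0.2714, 0.0758]
ee_rot: [0.523, 0.476, 0.523, -0.476]
contact_force: [-0.4, -0.1, 1.4]
width: 0.0856
```

```bash
sed -i 's/w1/w2/' a.py; python3 a.py
```

```text
[ 0.5997 -0.2694  0.0106] 0.65
[ 0.7342 -0.2021  0.0163] 0.57
[ 0.6317 -0.1731  0.0143] 0.55
reg 377.003986332574 81.50208807896735 336 418 41 121 0.89
reg 504.8791836734694 144.00027210884355 473 538 109 180 0.84
reg 313.5753833049404 214.34710391822827 275 352 176 252 0.65
shift mm [-71.9   4.1   1.5] pos [ 0.6011 -0.272   0.0781] F [0.5 0.2 0.2] w 0.0854 t 3.65
x [ 0.004 -0.003 -1.   ] y [0.996 0.093 0.004] z [ 0.093 -0.996  0.003]
[-5.30346097e-01  5.07694270e-01  1.53293409e+00 -4.72148291e-05
  1.09581976e+00 -6.23579727e-01]
```

View pics/w2.png

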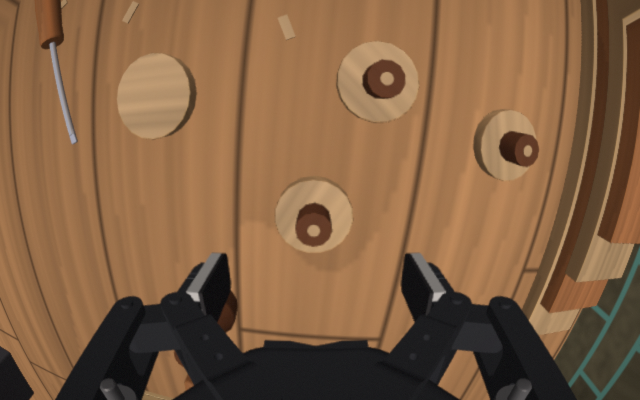

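Run:
```python
from h import *
p=get('wrist')
print('disc',px2w(p,313.6,215,.014),'hub top',px2w(p,314,231,.036))
shift([.599,-.272,.016])
```

```text
disc [ 0.59997464 -0.27212977  0.014     ] hub top [ 0.60053584 -0.2750768   0.036     ]
shift mm [61.9 -2.2 -0.3] pos [ 0.601  -0.2719  0.0779] F [ 0.3 -0.1  0.6] w 0.0853 t 3.7
x [ 0.004 -0.002 -1.   ] y [0.996 0.093 0.004] z [ 0.093 -0.996  0.003]
```

Call:
{"name": "step_arm", "arguments": {
  "targets": [
    [[30, -1, 1], 0],
    [[50, -1, 1], 0],
    [[60, -1, 1], 0],
    [[60, -1, 1], 0],
    [[60, -1, 1], 0]
  ]
}}

```text
clock: 4.2
position: [0.5995, -0.2725, 0.0165]
ee_rot: [0.524, 0.476, 0.522, -0.476]
contact_force: [-0.0, -0.1, 0.1]
width: 0.0853
```

Call:
{"name": "step_arm", "arguments": {
  "targets": [
    [[0, 0, 0], 0],
    [[0, 0, 0], 0],
    [[0, 0, 0], 0],
    [[0, 0, 0], 0],
    [[0, 0, 0], 0],
    [[0, 0, 0], 0],
    [[0, 0, 0], 0],
    [[0, 0, 0], 0]
  ],
  "grip": 1,
  "grip_force": 25
}}

```text
clock: 5.0
position: [0.5988, -0.2722, 0.0157]
ee_rot: [0.523, 0.476, 0.523, -0.476]
contact_force: [0.4, -0.1, 4.2]
width: 0.0228
```

```bash
sed -i 's/w2/w3/' a.py; python3 a.py
```

```text
[ 0.7331 -0.2004  0.0169] 0.79
[ 0.5999 -0.2626  0.0106] 0.67
[ 0.6306 -0.1766  0.0159] 0.62
reg 315.4415899175957 244.62271772499597 264 367 199 298 0.84
reg 402.097471451876 71.8458401305057 346 458 16 127 0.76
reg 556.9183564567769 158.14105300604766 518 600 113 203 0.65
shift mm [-134.2    6.1    1.4] pos [ 0.5989 -0.2722  0.0158] F [-0.5  0.2  4.6] w 0.0231 t 5.15
x [ 0.001 -0.    -1.   ] y [0.996 0.093 0.001] z [ 0.093 -0.996  0.   ]
[-5.32267985e-01  5.69709688e-01  1.59839319e+00 -8.23545490e-05
  9.72730542e-01 -6.25720503e-01]
```

View pics/w3.png

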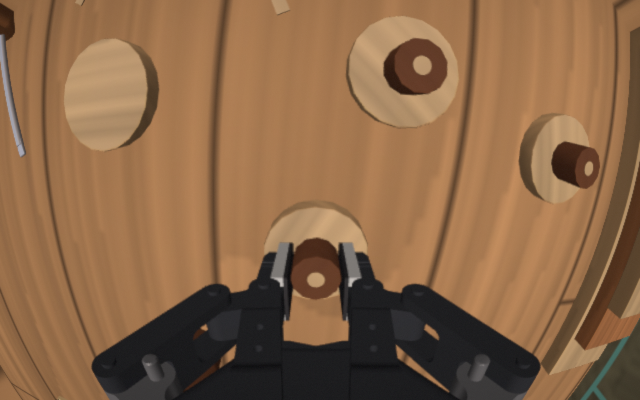

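Run:
```python
from h import *
p=get('top')
f=lambda a,b,z: px2w(p,260+(a+.5)/4.4-.5,150+(b+.5)/4.4-.5,z).round(4)
print('nest',f(200,291,.023),'knob',f(180,142,.205),'post',f(212,399,.068))
shift(np.r_[f(200,291,.023)[:2],.146])
```

```text
nest [0.5417 0.0653 0.023 ] knob [0.6334 0.072  0.205 ] post [0.4533 0.0553 0.068 ]
shift mm [-130.4  -25.3 -341.3] pos [ 0.5989 -0.2722  0.0157] F [-0.6  0.4  5. ] w 0.0228 t 5.2
x [ 0.001 -0.    -1.   ] y [0.996 0.093 0.001] z [ 0.093 -0.996  0.   ]
```

Call:
{"name": "step_arm", "arguments": {
  "targets": [
    [[-40, 0, 0], 0],
    [[-80, 0, 0], 0],
    [[-120, -5, -40], 0],
    [[-130, -10, -80], 0],
    [[-130, -15, -120], 0],
    [[-130, -20, -160], 0],
    [[-130, -25, -200], 0],
    [[-130, -25, -240], 0],
    [[-130, -25, -270], 0],
    [[-130, -25, -270], 0],
    [[-130, -25, -270], 0],
    [[-130, -25, -270], 0],
    [[-130, -25, -270], 0]
  ]
}}

```text
clock: 6.5
position: [0.5487, -0.0068, 0.145]
ee_rot: [0.522, 0.476, 0.522, -0.477]
contact_force: [0.1, -0.1, 0.0]
width: 0.023
```

```bash
cat > b.py <<'E'
from h import *
import sys
p=get('wrist'); save(p,sys.argv[1])
print(p['pose'][:3].round(4).tolist())
for t in ['wheel_mid','nest','post_top','knob_top','press']:
    for d in manip.search_frame(p,t): print(t,np.round(d['xyz'],4),round(d['confidence'],2))
    for d in manip.regions_of(p,t):
        m=d['region'].astype(np.uint8); ys,xs=np.nonzero(m); print('reg',xs.mean().round(1),ys.mean().round(1),xs.min(),xs.max(),ys.min(),ys.max(),round(d['confidence'],2))
shift([.5417,.0653,.146])
E
python3 b.py w4
```

```text
[[0.9957, 0.0879, 0.0274, 0.5417], [0.0921, -0.9506, -0.2965, 0.069], [-0.0, 0.2978, -0.9546, 0.2885]]
wheel_mid [0.5503 0.0039 0.1387] 0.65
reg 422.4 258.7 398 447 234 283 0.89
reg 315.4 244.5 264 367 199 298 0.75
reg 282.8 113.0 181 361 68 157 0.92
post_top [0.519  0.0615 0.0224] 0.82
post_top [ 0.3477 -0.0866  0.0194] 0.68
reg 282.9 112.8 181 361 68 156 0.73
knob_top [0.6255 0.0681 0.2063] 0.7
reg 548.9 137.7 462 607 82 201 0.72
press [0.609  0.0697 0.0342] 0.66
reg 390.6 119.2 173 608 7 232 0.83
shift mm [ -0.7  -0.2 -71.2] pos [ 0.5486 -0.0056  0.1453] F [-0.3 -0.1 -0.9] w 0.0229 t 7.05
x [ 0. -0. -1.] y [0.996 0.093 0.   ] z [ 0.093 -0.996  0.   ]
```

View pics/w4.png

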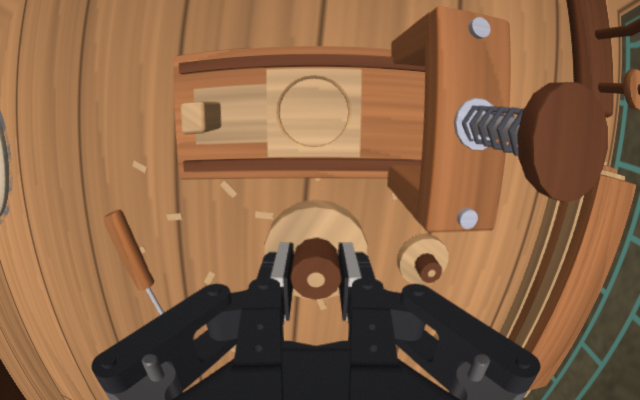

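Run:
```python
from h import *
p=get('wrist'); im=p['image']
s=manip.get_state(); R=R_of(s); P=s['position']
z=im[40:190,160:460]; cv2.imwrite('pics/z4.png',cv2.resize(z[:,:,::-1],None,fx=2.6,fy=2.6,interpolation=cv2.INTER_CUBIC))
z=im[190:310,240:400]; 
th=np.linspace(0,2*np.pi,73)
for a in [-.003,0,.003]:
  for h,nm in [(.0022+0,'top'),(-.0142+0,'bot')]:
    c=P+R@np.array([0,0,a]); pts=np.array([w2px(p,[c[0]+.028*np.cos(t),c[1]+.028*np.sin(t),P[2]-.0158+(.014 if nm=='top' else 0)]) for t in th])
    print(a,nm,pts.min(0).round(1),pts.max(0).round(1))
  print('hubtop',w2px(p,[c[0],c[1],P[2]-.0158+.036]).round(1))
cv2.imwrite('pics/z4b.png',cv2.resize(z[:,:,::-1],None,fx=5,fy=5,interpolation=cv2.INTER_CUBIC))
```

```text
-0.003 top [262.5 199.6] [368.8 294.7]
-0.003 bot [266.4 191.8] [364.9 281.6]
hubtop [315.7 272.1]
0 top [262.9 205.4] [368.5 299. ]
0 bot [266.7 197.2] [364.6 285.7]
hubtop [315.7 277.7]
0.003 top [263.3 211.1] [368.1 303.2]
0.003 bot [267.  202.5] [364.3 289.8]
hubtop [315.7 283.1]
```

View pics/z4.png

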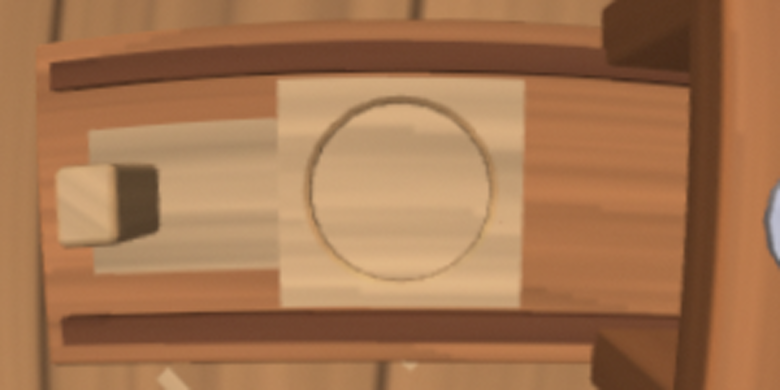

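View pics/z4b.png

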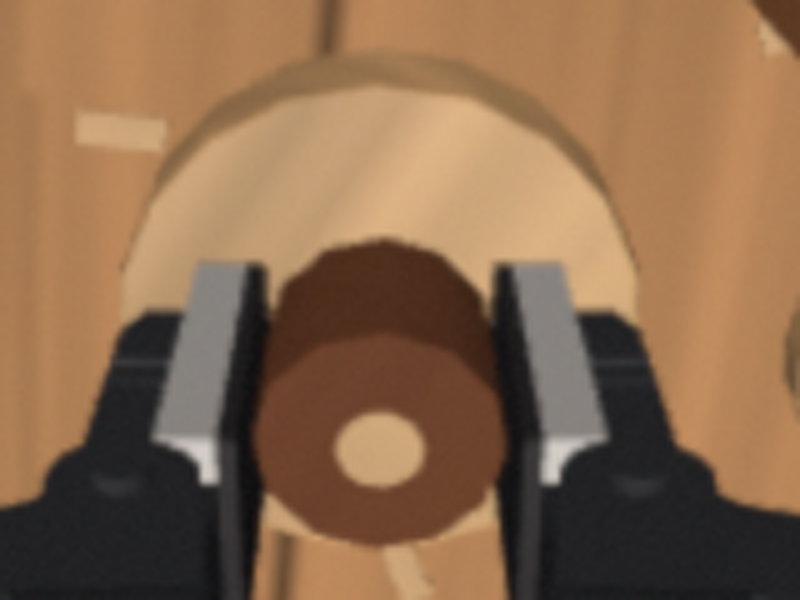

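```bash
cat >> h.py <<'E'
def ext(p,c,r,z):
    th=np.linspace(0,2*np.pi,73); pts=np.array([w2px(p,[c[0]+r*np.cos(t),c[1]+r*np.sin(t),z]) for t in th]); return np.r_[pts.min(0),pts.max(0)]
E
python3 - <<'E'
from h import *
from scipy.optimize import least_squares
p=get('wrist')
o=np.array([307,97,495,281])/2.6+np.array([160,40,160,40])-.3
for z in(.023,.017):
  r=least_squares(lambda v:ext(p,v[:2],v[2],z)-o,[.54,.065,.03]); print(r.x,r.fun)
for z in [.068]:
  f=lambda a,b,z: px2w(p,160+a/2.6-.3,40+b/2.6-.3,z).round(4)
  print('post',f(57,165,z),f(60,246,z),f(118,167,z),f(116,243,z))
print('tray corners',f(278,82,.023),f(524,82,.023),f(281,306,.023),f(521,306,.023))
print('board front',f(40,45,.012),f(55,362,.012))
print('bolts',px2w(p,481,27,.125),px2w(p,468,219,.125))
print('knob',px2w(p,567,140,.205))
E
```

```text
[0.54054458 0.06494214 0.03063857] [ 0.14268131 -0.14575897 -0.14246096  0.14321075]
[0.54052709 0.06482469 0.03133018] [ 0.14268129 -0.14575898 -0.14246098  0.14321074]
post [0.4413 0.0677 0.068 ] [0.4432 0.0441 0.068 ] [0.4606 0.0674 0.068 ] [0.461  0.0456 0.068 ]
tray corners [0.4973 0.0975 0.023 ] [0.577  0.1048 0.023 ] [0.504  0.0227 0.023 ] [0.5843 0.0302 0.023 ]
board front [0.4055 0.1116 0.012 ] [ 0.4162 -0.0065  0.012 ]
bolts [0.63089222 0.13167703 0.125     ] [0.64102616 0.01594659 0.125     ]
knob [0.62868797 0.07406266 0.205     ]
```

Run:
```python
from h import *
shift([.5404,.0659,.075])
```

```text
shift mm [ 70.3  -1.4 -71.9] pos [ 0.5485 -0.0055  0.1453] F [ 0.5  0.1 -0.4] w 0.0231 t 7.15
x [ 0. -0. -1.] y [0.996 0.093 0.   ] z [ 0.093 -0.996  0.   ]
```

Call:
{"name": "step_arm", "arguments": {
  "targets": [
    [[0, -1.4, -40], 0],
    [[20, -1.4, -72], 0],
    [[50, -1.4, -72], 0],
    [[70, -1.4, -72], 0],
    [[70, -1.4, -72], 0],
    [[70, -1.4, -72], 0],
    [[70, -1.4, -72], 0]
  ]
}}

```text
clock: 7.85
position: [0.5417, 0.0658, 0.0765]
ee_rot: [0.523, 0.477, 0.522, -0.476]
contact_force: [-0.4, -0.4, -0.7]
width: 0.0232
```

Run:
```python
from h import *
p=get('wrist');save(p,'w5'); shift([.5404,.0659,.031])
```

```text
shift mm [45.7 -1.4 -0.3] pos [0.5417 0.0658 0.0767] F [ 0.6 -0.1 -0.5] w 0.0232 t 7.9
x [ 0.003 -0.    -1.   ] y [0.996 0.093 0.003] z [ 0.093 -0.996  0.   ]
```

View pics/w5.png

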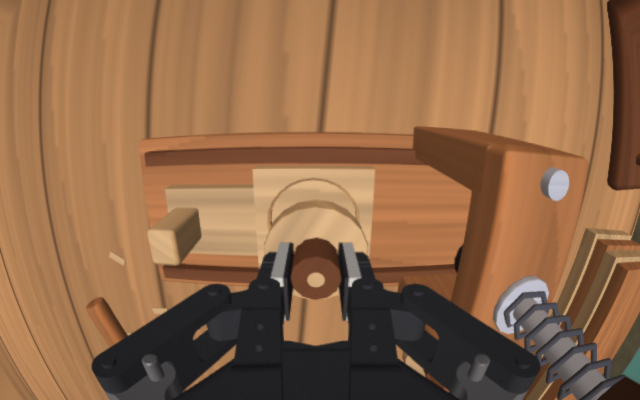

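Run:
```python
from h import *
p=get('wrist');im=p['image'];cv2.imwrite('pics/z5.png',cv2.resize(im[160:260,240:390,::-1],None,fx=5,fy=5,interpolation=cv2.INTER_CUBIC))
print(ext(p,[.5405,.0649],.0306,.023))
```

```text
[268.99415526 177.7945356  358.07079942 260.98342375]
```

View pics/z5.png

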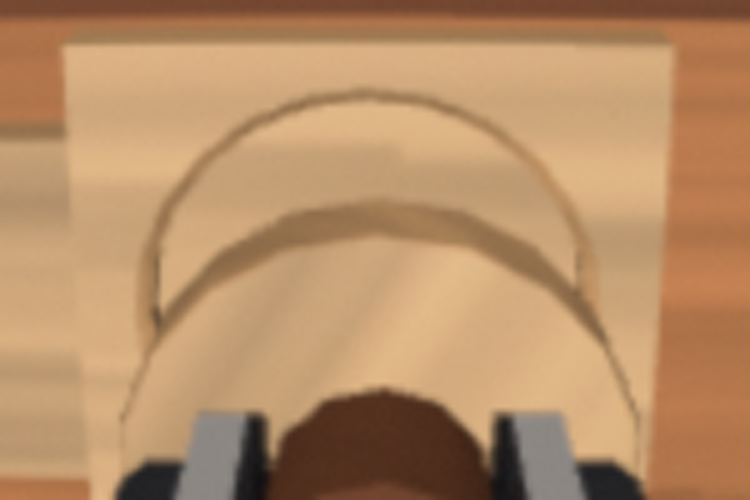

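Call:
{"name": "step_arm", "arguments": {
  "targets": [
    [[20, -1, 0.5], 0],
    [[35, -1, 0.5], 0],
    [[35, -1, 0.5], 0],
    [[35, -1, 0.5], 0]
  ]
}}

```text
clock: 8.35
position: [0.54, 0.0652, 0.041]
ee_rot: [0.523, 0.476, 0.522, -0.476]
contact_force: [-0.3, 0.7, -1.2]
width: 0.0234
```

Run:
```python
from h import *
p=get('wrist');im=p['image'];cv2.imwrite('pics/z6.png',cv2.resize(im[160:300,220:410,::-1],None,fx=4,fy=4,interpolation=cv2.INTER_CUBIC)); shift([.5404,.0653,.031])
```

```text
shift mm [10.3  0.  -0. ] pos [0.5404 0.0653 0.0413] F [-0.2  0.7 -0.4] w 0.0228 t 8.4
x [ 0.002 -0.    -1.   ] y [0.996 0.093 0.002] z [ 0.093 -0.996  0.   ]
```

View pics/z6.png

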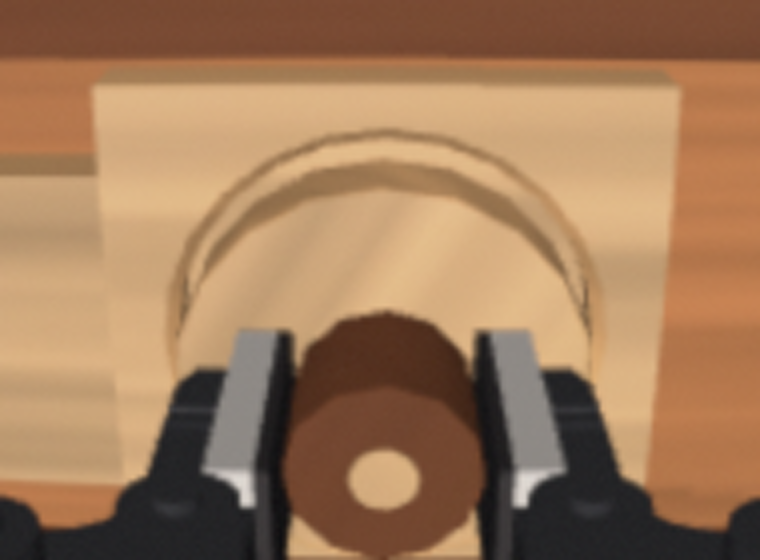

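Call:
{"name": "step_arm", "arguments": {
  "targets": [
    [[5, 0, 0], 0],
    [[8, 0, 0], 0],
    [[9.5, 0, 0], 0],
    [[9.5, 0, 0], 0]
  ]
}}

```text
clock: 8.8
position: [0.5395, 0.0654, 0.0308]
ee_rot: [0.523, 0.476, 0.523, -0.476]
contact_force: [0.4, -0.3, -0.4]
width: 0.023
```

Run:
```python
from h import *
p=get('wrist');im=p['image'];cv2.imwrite('pics/z7.png',cv2.resize(im[160:300,220:410,::-1],None,fx=4,fy=4,interpolation=cv2.INTER_CUBIC)); shift([.5404,.0653,.031])
```

```text
shift mm [-0.2  0.8  0.1] pos [0.5395 0.0654 0.0308] F [ 0.1  0.  -0.9] w 0.0232 t 8.85
x [ 0. -0. -1.] y [0.996 0.093 0.   ] z [ 0.093 -0.996  0.   ]
```

View pics/z7.png

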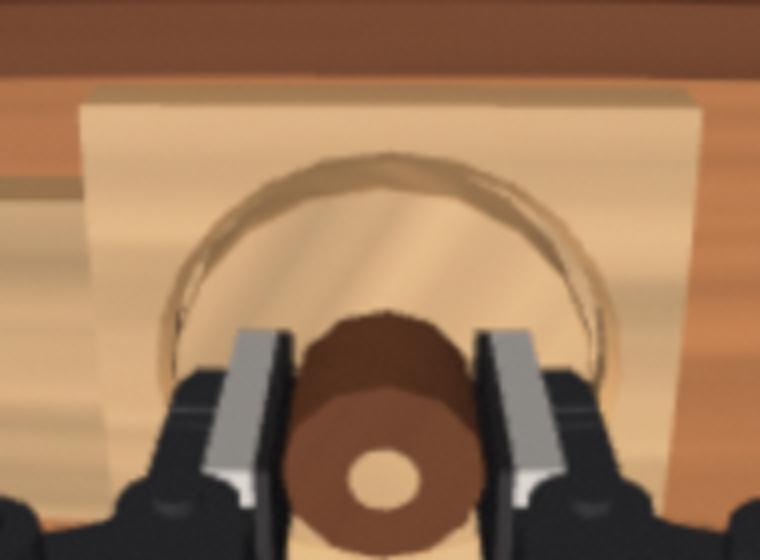

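Call:
{"name": "step_arm", "arguments": {
  "targets": [
    [[1, 0.7, 0], 0],
    [[1.5, 0.7, 0], 0],
    [[1.5, 0.7, 0], 0]
  ]
}}

```text
clock: 9.15
position: [0.5409, 0.0655, 0.0307]
ee_rot: [0.523, 0.477, 0.522, -0.476]
contact_force: [-1.3, 1.1, 8.2]
width: 0.0231
```

Call:
{"name": "step_arm", "arguments": {
  "targets": [
    [[0.5, 0.7, 0], 0],
    [[0.5, 0.7, 0], 0],
    [[0.5, 0.7, 0], 0],
    [[0.5, 0.7, 0], 0],
    [[0.5, 0.7, 0], 0],
    [[0.5, 0.7, 0], 0],
    [[0.5, 0.7, 0], 0]
  ],
  "grip": 0.3
}}

```text
clock: 9.85
position: [0.5409, 0.0655, 0.0287]
ee_rot: [0.523, 0.476, 0.523, -0.476]
contact_force: [-0.2, -0.3, -0.9]
width: 0.0596
```

Call:
{"name": "step_arm", "arguments": {
  "targets": [
    [[-40, 0, 0], 0],
    [[-80, 0, 0], 0],
    [[-110, 0, 0], 0],
    [[-110, 0, 0], 0],
    [[-110, 0, 0], 0]
  ]
}}

```text
clock: 10.35
position: [0.5412, 0.0655, 0.1394]
ee_rot: [0.523, 0.476, 0.522, -0.476]
contact_force: [0.3, 1.0, -0.7]
width: 0.0597
```

```bash
python3 b.py w8
```

```text
[[0.9956, 0.0887, 0.0298, 0.5337], [0.0936, -0.9506, -0.2961, 0.1412], [0.0021, 0.2976, -0.9547, 0.2829]]
wheel_mid [ 0.7444 -0.1838  0.0172] 0.97
wheel_mid [0.5441 0.0683 0.0237] 0.73
reg 442.0 377.6 424 455 367 391 0.6
reg 314.9 195.0 283 347 163 228 0.57
nest [0.5021 0.0612 0.0237] 0.91
reg 274.0 194.1 189 362 152 236 0.85
post_top [0.5001 0.0645 0.0214] 0.84
post_top [0.5416 0.0692 0.0234] 0.64
reg 274.1 194.3 188 362 152 236 0.72
knob_top [0.6284 0.0726 0.2013] 0.78
knob_top [0.603  0.0805 0.0224] 0.18
knob_top [ 0.3378 -0.0652  0.0179] 0.15
reg 519.3 291.5 452 576 234 352 0.71
press [0.6067 0.0811 0.0247] 0.64
reg 374.6 206.4 172 576 121 352 0.59
shift mm [-7.5  0.9  0.3] pos [0.5408 0.0655 0.1385] F [-0.8 -0.8 -0.2] w 0.0596 t 10.9
x [-0.001 -0.    -1.   ] y [ 0.996  0.093 -0.001] z [ 0.093 -0.996  0.   ]
```

View pics/w8.png

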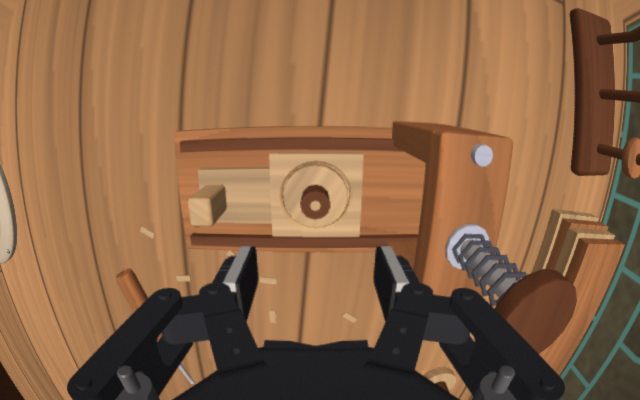

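Call:
{"name": "step_arm", "arguments": {
  "targets": [
    [[0, -50, 0], 0],
    [[0, -100, 0], 0],
    [[0, -132, 0], 0],
    [[0, -132, 0], 0],
    [[0, -132, 0], 0],
    [[0, -132, 0], 0],
    [[0, -132, 0], 0]
  ],
  "grip": 1
}}

```text
clock: 11.6
position: [0.4111, 0.0532, 0.139]
ee_rot: [0.523, 0.476, 0.522, -0.476]
contact_force: [-0.2, 0.1, -0.8]
width: 0.0
```

Call:
{"name": "step_arm", "arguments": {
  "targets": [
    [[40, 0, 0], 0],
    [[75, 0, 0], 0],
    [[93, 0, 0], 0],
    [[93, 0, 0], 0],
    [[93, 0, 0], 0]
  ]
}}

```text
clock: 12.1
position: [0.4104, 0.0532, 0.0458]
ee_rot: [0.523, 0.476, 0.523, -0.476]
contact_force: [0.9, 0.4, -0.1]
width: 0.0
```

Run:
```python
from h import *
p=get('wrist');save(p,'w9'); shift([.4090,.0527,.045])
```

```text
shift mm [ 1.4 -2.   0.3] pos [0.4109 0.0532 0.0464] F [0.5 0.1 0.6] w 0.0003 t 12.15
x [ 0.002 -0.    -1.   ] y [0.996 0.093 0.002] z [ 0.093 -0.996  0.   ]
```

View pics/w9.png

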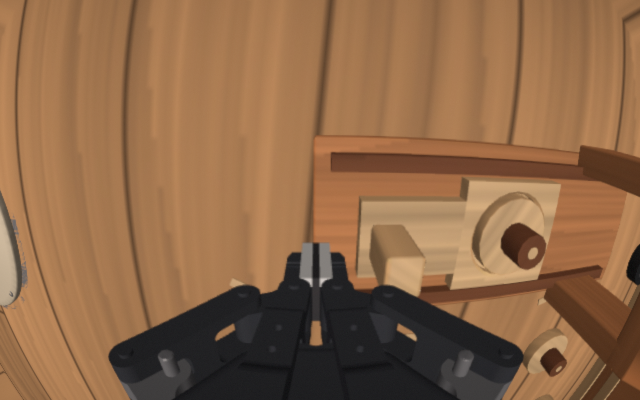

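Call:
{"name": "step_arm", "arguments": {
  "targets": [
    [[0, 6, 0], 0],
    [[0, 11, 0], 0],
    [[0, 15, 0], 0],
    [[0, 19, 0], 0],
    [[0, 24, 0], 0],
    [[0, 29, 0], 0],
    [[0, 34, 0], 0],
    [[0, 39, 0], 0],
    [[0, 44, 0], 0],
    [[0, 49, 0], 0],
    [[0, 54, 0], 0],
    [[0, 59, 0], 0],
    [[0, 64, 0], 0],
    [[0, 69, 0], 0],
    [[0, 74, 0], 0],
    [[0, 79, 0], 0],
    [[0, 84, 0], 0],
    [[0, 88, 0], 0],
    [[0, 92, 0], 0],
    [[0, 95, 0], 0]
  ]
}}

```text
clock: 14.15
position: [0.5044, 0.062, 0.0457]
ee_rot: [0.523, 0.476, 0.523, -0.476]
contact_force: [-2.8, -1.7, 0.3]
width: 0.0002
```

Run:
```python
from h import *
p=get('wrist');save(p,'w10'); shift([.4090,.0527,.045])
```

```text
shift mm [  0.7 -96.5   0.4] pos [0.5051 0.0621 0.0458] F [-2.2 -1.3 -0.6] w -0.0003 t 14.2
x [ 0.001 -0.    -1.   ] y [0.996 0.093 0.001] z [ 0.093 -0.996  0.   ]
```

View pics/w10.png

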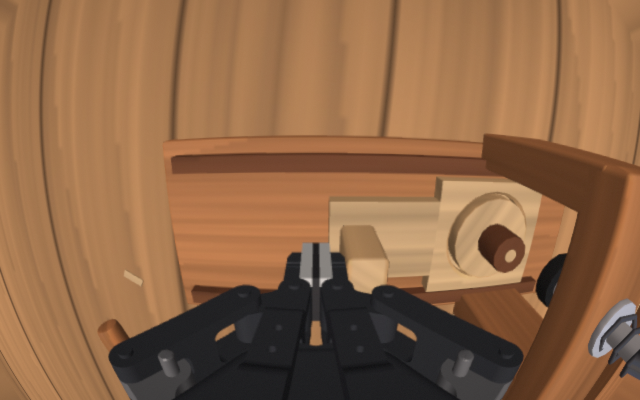

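Call:
{"name": "step_arm", "arguments": {
  "targets": [
    [[0, 3, 0], 0],
    [[0, 6, 0], 0],
    [[0, 9, 0], 0],
    [[0, 12, 0], 0],
    [[0, 12, 0], 0]
  ]
}}

```text
clock: 14.7
position: [0.5169, 0.0633, 0.0458]
ee_rot: [0.523, 0.477, 0.522, -0.476]
contact_force: [-0.5, -2.0, -0.2]
width: 0.0001
```

Call:
{"name": "step_arm", "arguments": {
  "targets": [
    [[0, 2, 0], 0],
    [[0, 4, 0], 0],
    [[0, 4, 0], 0]
  ]
}}

```text
clock: 15.0
position: [0.5196, 0.0636, 0.0458]
ee_rot: [0.523, 0.476, 0.523, -0.476]
contact_force: [-3.0, -2.2, 1.1]
width: 0.0004
```

Call:
{"name": "step_arm", "arguments": {
  "targets": [
    [[0, 2, 0], 0],
    [[0, 4, 0], 0],
    [[0, 4, 0], 0]
  ]
}}

```text
clock: 15.3
position: [0.5196, 0.0637, 0.0456]
ee_rot: [0.521, 0.474, 0.525, -0.478]
contact_force: [-10.6, -2.5, 8.4]
width: 0.0002
```

Call:
{"name": "step_arm", "arguments": {
  "targets": [
    [[0, 2, 0], 0],
    [[0, 3, 0], 0],
    [[0, 3, 0], 0]
  ]
}}

```text
clock: 15.6
position: [0.5195, 0.0637, 0.0454]
ee_rot: [0.52, 0.472, 0.527, -0.48]
contact_force: [-14.8, -3.1, 12.2]
width: 0.0001
```

Call:
{"name": "step_arm", "arguments": {
  "targets": [
    [[0, -10, 0], 0],
    [[0, -20, 0], 0],
    [[0, -25, 0], 0],
    [[0, -25, 0], 0]
  ]
}}

```text
clock: 16.0
position: [0.5018, 0.062, 0.0459]
ee_rot: [0.523, 0.476, 0.523, -0.476]
contact_force: [0.8, 0.2, -0.4]
width: -0.0004
```

```bash
python3 b.py w11
python3 - <<'E'
from h import *
p=get('scene');save(p,'s11');cv2.imwrite('pics/s11z.png',cv2.resize(p['image'][150:270,280:420,::-1],None,fx=5,fy=5,interpolation=cv2.INTER_CUBIC))
E
```

```text
[[0.9956, 0.0889, 0.0288, 0.4945], [0.0934, -0.9506, -0.2959, 0.1376], [0.0011, 0.2973, -0.9548, 0.1894]]
wheel_mid [0.6264 0.0783 0.0241] 0.88
reg 509.0 235.9 471 545 194 274 0.69
nest [0.5766 0.0734 0.0238] 0.57
reg 436.4 235.7 354 556 178 295 0.77
post_top [0.5721 0.0772 0.0203] 0.88
reg 436.5 235.9 355 556 178 296 0.82
reg 599.5 319.6 538 639 253 381 0.74
knob_top [0.6222 0.0723 0.1318] 0.58
reg 599.8 319.8 538 639 253 380 0.71
press [0.5797 0.0834 0.022 ] 0.57
reg 426.6 234.5 167 639 134 399 0.88
shift mm [-100.3   39.7    0.3] pos [0.5021 0.0619 0.0457] F [ 0.6 -0.6  0.5] w -0.0002 t 16.55
x [ 0. -0. -1.] y [0.996 0.093 0.   ] z [ 0.093 -0.996  0.   ]
```

View pics/w11.png

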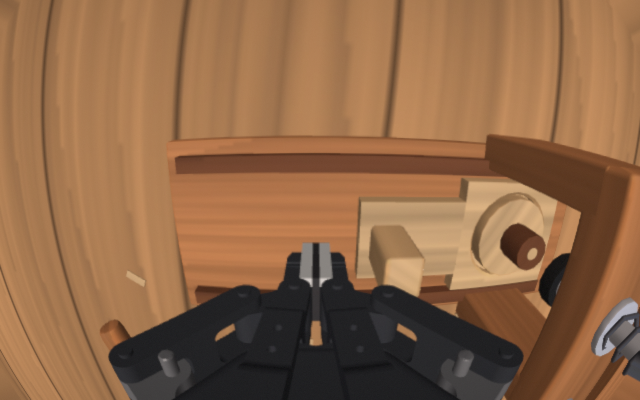

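View pics/s11z.png

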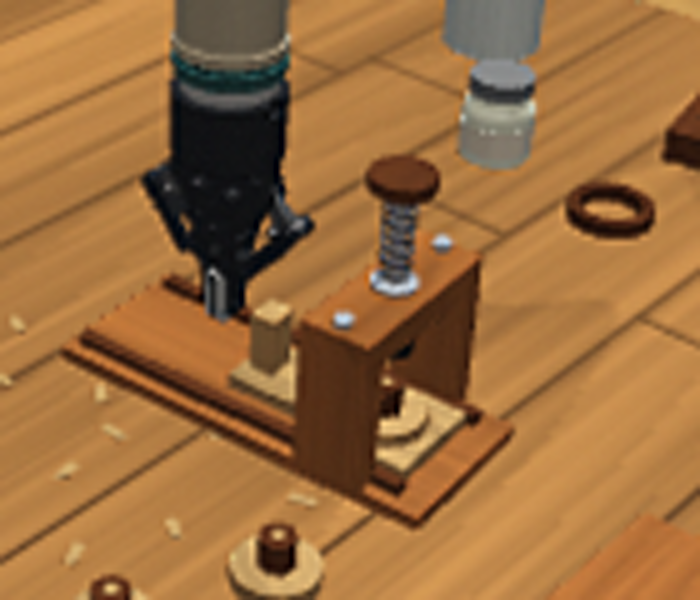

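Call:
{"name": "step_arm", "arguments": {
  "targets": [
    [[-45, 0, 0], 0],
    [[-90, 0, 0], 0],
    [[-135, 0, 0], 0],
    [[-180, 0, 0], 0],
    [[-194, 10, 0], 0],
    [[-194, 50, 0], 0],
    [[-194, 90, 0], 0],
    [[-194, 131, 0.5], 0],
    [[-194, 131, 0.5], 0],
    [[-194, 131, 0.5], 0],
    [[-194, 131, 0.5], 0]
  ]
}}

```text
clock: 17.7
position: [0.6313, 0.0736, 0.2395]
ee_rot: [0.522, 0.476, 0.523, -0.477]
contact_force: [-0.5, 0.3, 1.1]
width: 0.0
```

```bash
python3 b.py w12
python3 - <<'E'
from h import *
p=get('scene');save(p,'s12');cv2.imwrite('pics/s12z.png',cv2.resize(p['image'][110:270,280:440,::-1],None,fx=3.7,fy=3.7,interpolation=cv2.INTER_CUBIC))
E
```

```text
[[0.9956, 0.0898, 0.0264, 0.6243], [0.0936, -0.9505, -0.2962, 0.1493], [-0.0014, 0.2973, -0.9548, 0.383]]
wheel_mid [ 0.6955 -0.0592  0.0148] 0.61
wheel_mid [0.5832 0.0788 0.0205] 0.22
reg 314.4 329.1 310 320 320 339 0.71
reg 349.0 271.0 345 352 260 281 0.42
nest [0.5676 0.0687 0.0243] 0.75
reg 265.4 171.7 225 351 140 202 0.85
post_top [0.5675 0.0703 0.0207] 0.78
reg 265.5 171.8 225 351 140 202 0.58
knob_top [0.6283 0.074  0.2051] 0.55
reg 318.2 222.6 284 352 188 252 0.88
press [0.5825 0.0826 0.0215] 0.84
reg 267.5 173.7 147 371 115 254 0.66
shift mm [ 93.9 -91.1  -0.2] pos [0.6324 0.0736 0.2399] F [-0.2 -0.2 -0.3] w 0.0003 t 18.25
x [ 0. -0. -1.] y [0.996 0.093 0.   ] z [ 0.093 -0.996  0.   ]
```

View pics/w12.png

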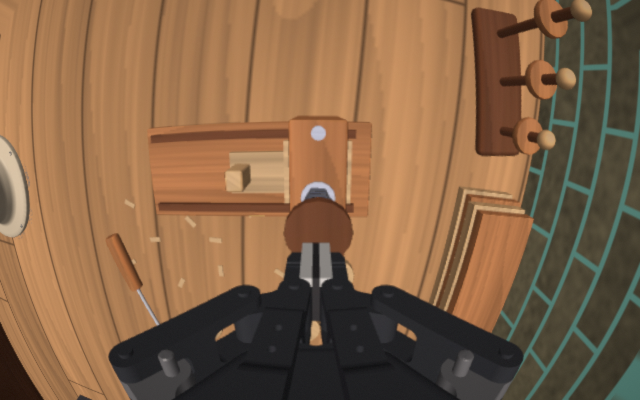

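View pics/s12z.png

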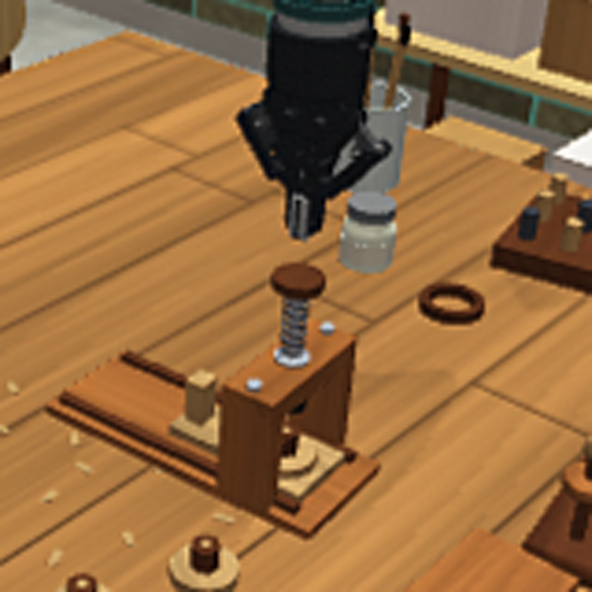

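Run:
```python
from h import *
p=get('wrist')
for c in [(.632,.073),(.634,.073),(.634,.071)]: print(c,ext(p,c,.022,.205).round(1),ext(p,c,.022,.189).round(1))
cv2.imwrite('pics/z12.png',cv2.resize(p['image'][180:300,250:390,::-1],None,fx=5,fy=5,interpolation=cv2.INTER_CUBIC))
```

```text
(0.632, 0.073) [279.7 198.6 349.8 263. ] [282.3 191.4 347.3 251.9]
(0.634, 0.073) [282.9 198.9 352.9 263.2] [285.2 191.6 350.2 252.2]
(0.634, 0.071) [282.7 202.  352.5 265.8] [285.  194.6 349.8 254.7]
```

View pics/z12.png

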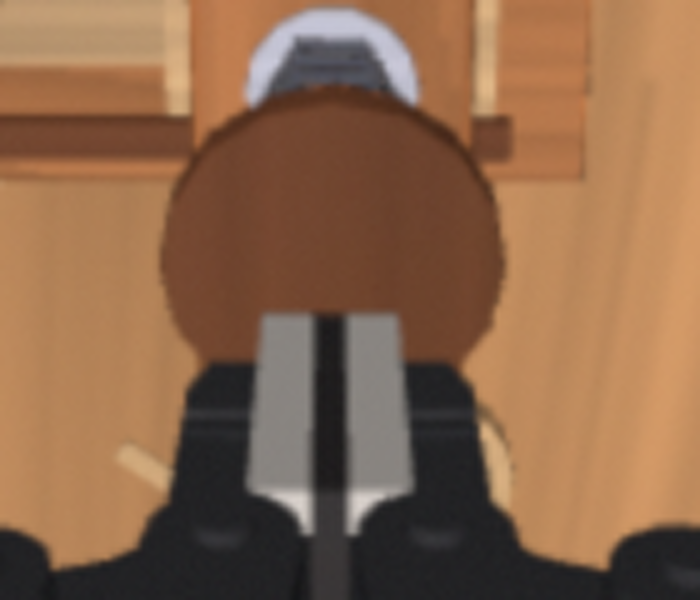

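Call:
{"name": "step_arm", "arguments": {
  "targets": [
    [[15, 1, 0.5], 0],
    [[28, 1, 0.5], 0],
    [[32, 1, 0.5], 0],
    [[32, 1, 0.5], 0],
    [[32, 1, 0.5], 0]
  ]
}}

```text
clock: 18.85
position: [0.6338, 0.0732, 0.2079]
ee_rot: [0.523, 0.476, 0.523, -0.476]
contact_force: [0.2, 0.6, -0.1]
width: -0.0002
```

Call:
{"name": "step_arm", "arguments": {
  "targets": [
    [[1, 0, 0], 0],
    [[2, 0, 0], 0],
    [[2, 0, 0], 0]
  ]
}}

```text
clock: 19.15
position: [0.6336, 0.0732, 0.206]
ee_rot: [0.523, 0.476, 0.523, -0.476]
contact_force: [-0.1, 0.1, -0.1]
width: 0.0001
```

Call:
{"name": "step_arm", "arguments": {
  "targets": [
    [[1, 0, 0], 0],
    [[2, 0, 0], 0],
    [[2, 0, 0], 0]
  ]
}}

```text
clock: 19.45
position: [0.6337, 0.0732, 0.2044]
ee_rot: [0.523, 0.476, 0.523, -0.476]
contact_force: [-1.1, 0.0, 3.5]
width: -0.0
```

Call:
{"name": "step_arm", "arguments": {
  "targets": [
    [[3, 0, 0], 0],
    [[6, 0, 0], 0],
    [[9, 0, 0], 0],
    [[12, 0, 0], 0],
    [[15, 0, 0], 0],
    [[18, 0, 0], 0],
    [[20, 0, 0], 0],
    [[22, 0, 0], 0],
    [[24, 0, 0], 0],
    [[26, 0, 0], 0],
    [[27, 0, 0], 0],
    [[28, 0, 0], 0],
    [[28, 0, 0], 0],
    [[28, 0, 0], 0]
  ]
}}

```text
clock: 20.85
position: [0.6338, 0.0732, 0.1774]
ee_rot: [0.523, 0.476, 0.522, -0.476]
contact_force: [-1.8, -0.2, 11.0]
width: -0.0002
```

Call:
{"name": "step_arm", "arguments": {
  "targets": [
    [[1, 0, 0], 0],
    [[2, 0, 0], 0],
    [[2.6, 0, 0], 0],
    [[2.6, 0, 0], 0],
    [[2.6, 0, 0], 0]
  ]
}}

```text
clock: 21.35
position: [0.6338, 0.0732, 0.1752]
ee_rot: [0.523, 0.477, 0.522, -0.476]
contact_force: [-3.2, 0.8, 12.2]
width: 0.0
```

```bash
python3 b.py w13
python3 - <<'E'
from h import *
p=get('scene');save(p,'s13');cv2.imwrite('pics/s13z.png',cv2.resize(p['image'][110:270,280:440,::-1],None,fx=3.7,fy=3.7,interpolation=cv2.INTER_CUBIC))
S=[]
for i in range(10): get('top'); s=manip.get_state(); S.append(np.r_[s['position'],s['contact_force']])
print(np.mean(S,0).round(4),np.std(S,0).round(4))
E
```

```text
[[0.9956, 0.0887, 0.03, 0.6263], [0.0936, -0.9505, -0.2962, 0.1489], [0.0022, 0.2977, -0.9547, 0.3187]]
wheel_mid [0.5639 0.067  0.025 ] 0.2
nest [0.5659 0.071  0.0244] 0.74
reg 247.6 185.0 202 357 148 221 0.64
post_top [0.5637 0.0705 0.022 ] 0.58
reg 245.1 184.8 202 355 149 222 0.83
knob_top [0.6259 0.0811 0.1742] 0.62
reg 313.0 238.8 273 355 211 278 0.57
press [0.5815 0.0857 0.0198] 0.67
reg 256.4 181.9 118 379 117 280 0.66
shift mm [ 29.  -92.5  -0.7] pos [0.6338 0.0732 0.1752] F [-3.9  0.6 12.9] w -0.0 t 21.9
x [ 0.002 -0.    -1.   ] y [0.996 0.093 0.002] z [ 0.093 -0.996  0.   ]
[ 0.6338  0.0732  0.1752 -2.9752  0.1083 12.8924] [0.     0.     0.     0.3365 0.5539 0.4361]
```

View pics/s13z.png

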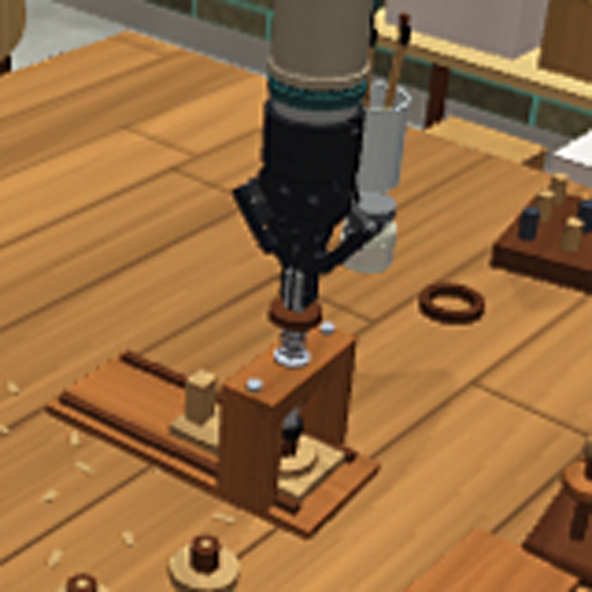

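View pics/w13.png

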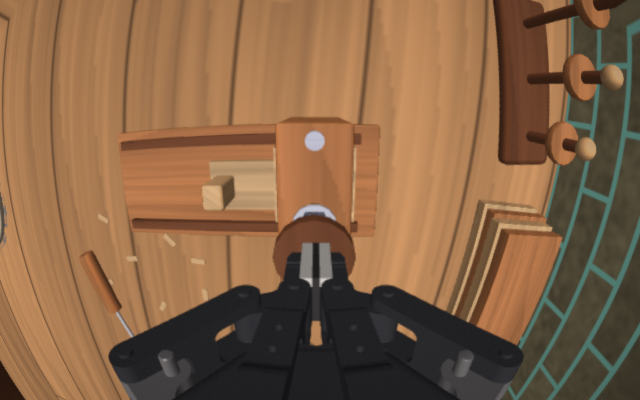

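Run:
```python
from h import *
p=get('scene')
for z in(.189,.205): print(w2px(p,[.6335,.073,z]),w2px(p,[.6335,.073,z-.03]))
a=cv2.imread('pics/s12.png');b=cv2.imread('pics/s13.png')
for n,i in(('a',a),('b',b)): cv2.imwrite(f'pics/k{n}.png',cv2.resize(i[175:215,340:380],None,fx=14,fy=14,interpolation=cv2.INTER_CUBIC))
def up(i): return cv2.resize(i,None,fx=10,fy=10,interpolation=cv2.INTER_CUBIC)
# knob lower half template: rows ~185..193
for (r0,r1,c0,c1) in [(185,193,350,371),(186,194,352,369),(186,192,349,372)]:
    t=up(a)[r0*10:r1*10,c0*10:c1*10]; m=cv2.matchTemplate(up(b)[1700:2300,3300:3900],t,cv2.TM_CCOEFF_NORMED); _,v,_,l=cv2.minMaxLoc(m)
    print(v,(l[0]+3300)/10-c0,(l[1]+1700)/10-r0)
```

```text
[360.48739128 188.41777064] [359.7390972  196.94955174]
[360.89557748 183.76377774] [360.13545957 192.43036999]
0.8735884428024292 -0.8000000000000114 8.599999999999994
0.9125582575798035 -0.8999999999999773 8.5
0.87774258852005 -0.8000000000000114 8.599999999999994
```

```bash
python3 -c "
import cv2,numpy as np
cv2.imwrite('pics/kab.png',cv2.resize(np.hstack([cv2.imread('pics/ka.png'),cv2.imread('pics/kb.png')]),(800,400)))"
```

```text
(no output)
```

View pics/kab.png

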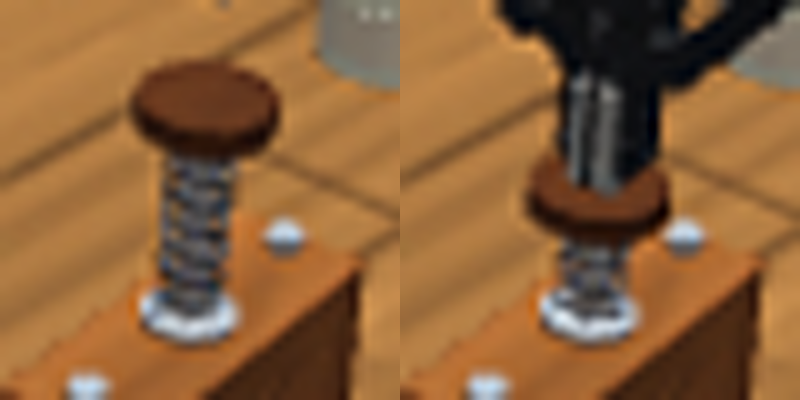

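Call:
{"name": "step_arm", "arguments": {
  "targets": [
    [[0.2, 0, 0], 0],
    [[0.2, 0, 0], 0],
    [[0.2, 0, 0], 0],
    [[0.2, 0, 0], 0],
    [[0.2, 0, 0], 0],
    [[0.2, 0, 0], 0],
    [[0.2, 0, 0], 0],
    [[0.2, 0, 0], 0],
    [[0.2, 0, 0], 0],
    [[0.2, 0, 0], 0],
    [[0.2, 0, 0], 0],
    [[0.2, 0, 0], 0],
    [[0.2, 0, 0], 0],
    [[0.2, 0, 0], 0],
    [[0.2, 0, 0], 0],
    [[0.2, 0, 0], 0],
    [[0.2, 0, 0], 0],
    [[0.2, 0, 0], 0],
    [[0.2, 0, 0], 0],
    [[0.2, 0, 0], 0]
  ]
}}

```text
clock: 24.5
position: [0.6338, 0.0732, 0.175]
ee_rot: [0.523, 0.477, 0.522, -0.476]
contact_force: [-2.6, 0.1, 13.4]
width: 0.0002
```

Call:
{"name": "step_arm", "arguments": {
  "targets": [
    [[0, 0, 0], 0],
    [[0, 0, 0], 0],
    [[0, 0, 0], 0],
    [[0, 0, 0], 0],
    [[0, 0, 0], 0],
    [[0, 0, 0], 0],
    [[0, 0, 0], 0],
    [[0, 0, 0], 0],
    [[0, 0, 0], 0],
    [[0, 0, 0], 0],
    [[0, 0, 0], 0],
    [[0, 0, 0], 0],
    [[0, 0, 0], 0],
    [[0, 0, 0], 0],
    [[0, 0, 0], 0],
    [[0, 0, 0], 0],
    [[0, 0, 0], 0],
    [[0, 0, 0], 0],
    [[0, 0, 0], 0],
    [[0, 0, 0], 0]
  ]
}}

```text
clock: 26.5
position: [0.6338, 0.0732, 0.1751]
ee_rot: [0.523, 0.477, 0.522, -0.476]
contact_force: [-3.1, 1.0, 13.6]
width: 0.0001
```

Run:
```python
from h import *
p=get('scene');save(p,'s14');cv2.imwrite('pics/s14z.png',cv2.resize(p['image'][150:270,280:440,::-1],None,fx=4.5,fy=4.5,interpolation=cv2.INTER_CUBIC))
shift([.6338,.0732,.175])
```

```text
shift mm [0. 0. 0.] pos [0.6338 0.0732 0.175 ] F [-2.7 -0.7 12.9] w -0.0002 t 26.55
x [ 0.002 -0.    -1.   ] y [0.996 0.093 0.002] z [ 0.093 -0.996  0.   ]
```

View pics/s14z.png

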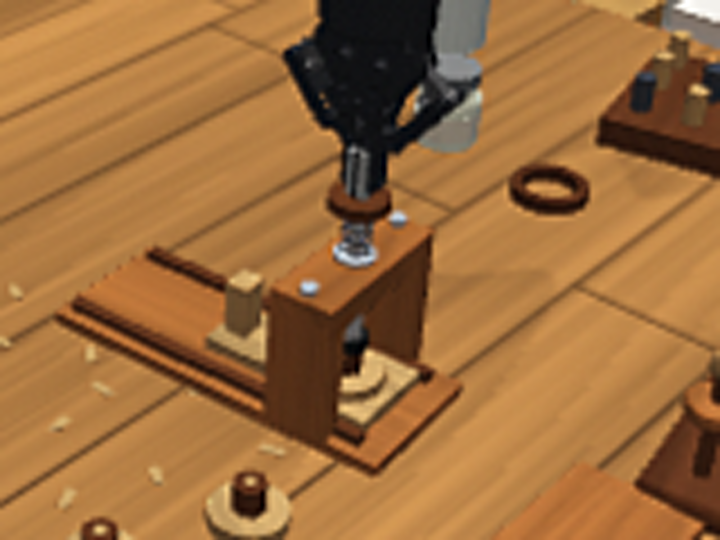

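The knob has been held 30 mm down for over 4 s. The pad is on the hub and the tray is home.

```bash
python3 -c "
from rig import manip
print(manip.sign_off())"
```

```text
the job is handed in; nothing more can be done
None
```

I handed the job in at about 26.5 s, with the arm still holding the knob down; no verdict was reported.

- **Wheel:** I picked the rightmost of the four look-alike wheels by its hub, set it hub up in the nest and let go. The wrist picture afterwards showed it seated flat.
- **Tray:** I pushed it by the post about 91 mm until it stopped moving while the push rose to about 15 N. The wheel stayed in the nest.
- **Ram:** The closed fingertips met the knob at about 205 mm, as expected for its rest height. They then pushed it to 175.0 mm and held it there for over 4 s, steady to about 0.1 mm. The scene camera agreed: the knob moved 8.55 pixels against about 8.6 expected for 30 mm, and the pad can be seen on the hub.

**One disagreement:** the wrist force read about 13 N vertically, with about 3 N sideways, where the task suggested about 16 N. I relied on the height and the picture, which agreed with each other. I didn't touch any of the other things on the bench.

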